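Fit the filter slider in the microscope light base

ROBOT

A 6-joint arm with a two-finger parallel gripper is mounted at the origin on the work surface. World frame = base frame: x ahead of the robot, y to its left, z up, the work surface at z = 0. Lengths are in m, angles in degrees, forces in N, time in s.
With the tool pointing down it reaches from about 0.425 to 0.95 m from the base axis. Payload 3.5 kg.
Tool frame: the origin (TCP) lies at the very end of the fingers, on their centre line; the grasp point (between the pads) lies 19 mm behind it; z points along the fingers, y is the line along which they close (so a half turn about z gives the same grasp; the last joint's range is limited). The gripper opens to 85 mm and grips with 20 to 120 N. Pads are 22 mm wide; open, the fingers measure 114 mm over their backs; the gripper's body (76 mm by 85 mm) begins 54 mm behind the grasp point. The pads swing forward as they close: fully open they stand 13 mm farther back than shut.
Start: joints at [66.177, 16.404, 90.338, -0, 73.258, -8.594], TCP at [0.177, 0.651, 0.203] pointing down, gripper open.
Joint ranges: [-158.93, 158.93], [-51.34, 127.21], [12.03, 142.37], [-87.48, 267.48], [13.55, 161.25], [-162.69, 162.69]. Speed limits (degrees/s): [159.86, 159.86, 180, 180, 180, 180].

INTERFACE

Orientations are given as a 3x3 rotation matrix whose columns are the frame's x, y, z axes.
In Python, from workcell import * gives the robot as it stands.
- The arm moves only by the tool send_rows, never from a script. Its argument "increments" is a list that holds one entry, the list of rows, each a list of 7 numbers: the opening, from 0 (shut) to 1 (fully open), then the shift along the tool's x, y, z in m, then the turn, a rotation vector about the tool's x, y, z in rad. A call has 1 to 20 rows; each row shifts and turns the commanded pose from where the row before left it, along the tool's axes as they then stand; what a row does not reach is not made up. A row lasts 1/12 s, in which the tool goes at most 41.7 mm and 7.16 degrees, less where a joint would pass 70% of its speed; a pose out of reach is approached as far as the arm can. A call is refused whole if a number of a shift passes 0.0417 or a number of a turn 0.125, either way. A call with a gripper value outside its range is refused whole. The fingers move at their own pace and stop on an object; the grip force is fixed at half the most. Time passes only in rows, so rows that do not move let the fingers close. It gives the time, the measured TCP pose, the force, the opening and the grip force at its end, in the units of the state.
- state(): the state, without advancing time (a new reading comes with each control period).
- snapshot(name): name is "scene" or "top"; returns (picture, depth): 400x640x3 uint8, blue, green, red; 400x640 float32, m along the optical axis (not along the pixel's ray), 0 where there is no reading.
- camera_params(name): a dict with "vertical_fov" (degrees; the focal length in pixels is half the picture's height over the tangent of half this angle, whatever the lens; pixels are square), "cx", "cy" (the principal point, pixels), "R" (3x3) and "t" (3): a world point X has camera coordinates R X + t. Camera axes: x right, y down, z forward; pixel columns grow to the right and rows downward; lengths in m; the calibration is good to about 2 mm. A picture is of the moment at which its call begins. camera_params takes no time and is no camera call.
- sign_off(): hands the job in; it is judged then, once.
The state is a dict: "time": time; "joint_pos": joint angles; "dq": joint speeds; "tau": joint torques, N m; "position": TCP position; "tool_rot": TCP orientation; "ft_force": force on the tool from outside, world axes, zero at the start; "torque": the same for the moment, N m; "width": finger opening in m; "gripper_force": force on a finger pad.
Only numpy, scipy, OpenCV 4.12 (cv2) and the standard library are available. Lean on these libraries where they do the work, as an engineer would, in place of code of your own. Each camera call takes 0.05 s, during which the arm holds its last target. There are 200 camera calls.

TASK

The microscope light base has two filter slots at bench level in its front face; one already holds a slider and the other is empty. Slide the loose filter slider, plate first, into the empty slot and push it fully home, past the click of its catch, until its grip sits flush against the base. Be gentle: do not shove the base out of place, and leave the fitted slider, the dish on the base and the other things on the bench where they are.

Things in the scene. Friction and masses are not known exactly. Their poses are not given: they have to be found in the camera images.
- light_base: white casting, 200 mm deep (x) by 240 mm wide (y) by 50 mm tall, 3 kg, standing loose on the bench (may slide if pushed with more than about 14 N). Round glass window on top. Origin: centre of its underside; x: from the front face (x = -100 mm, with the slots) to the back; z up
- slot_a (a point): slot at y = -58 mm of the base: point at bench level, centre of its mouth in the front face; axes are the base's (x: into the slot). Tunnel open to the bench below, 81.7 mm wide, 9 mm high, side entries rounded (8 mm radius). 95 mm inside, a sprung ball hangs 5 mm from the roof. Home: grip flat against the front face, slider origin at this point
- slot_b (a point): slot at y = +58 mm of the base, otherwise like slot_a. In both, the leading edge meets the ball about 21 mm before home (5 to 9 N), then the ball clicks into the slider's groove
- loose_slider: the slider to fit, flat on the bench before the base, maybe askew: aluminium plate 110 x 80 x 6 mm, white round window, at its rear an upright grey grip 12 thick, 80 wide, 40 tall. Origin: foot of the grip's front face, mid width. x: along the plate to its leading edge (110 mm ahead; grip at x = -12 to 0), z: up. Groove across the plate's top 88 to 102 mm ahead. 200 g
- fitted_slider: an identical slider, already home in one of the slots (only its grip is seen); stays there. Same axes and sizes as loose_slider
- dish: glass dish, 90 mm across, 16 mm tall, standing on the base's window. Origin: centre of its underside. Leave alone
- bench_dish: glass dish, 100 mm across, 18 mm tall, on the bench. Origin: centre of its underside. Leave alone
- brush: flat hand brush lying on the bench. Leave alone
- jar: amber jar, 56 mm across, 75 mm tall. Origin: centre of its underside. Leave alone
Things that resemble listed ones, but are neither listed nor needed, are in the scene too. Leave any blue or orange look-alike of the loose_slider alone.

How it is judged (in metres and radians):
At the end, for the whole second after the job is handed in: Loose slider home in the slot that was empty: grip within 2 mm of the base's face, 3 mm of the slot's centre line, flat and in line (0.05 rad). Other slider still home by the same measures. Base within 5 mm of its start, dish upright on it, all at rest (((x of loose_slider in the frame of slot_a above -0.002 m and y of loose_slider in the frame of slot_a between -0.003 and 0.003 m and z of loose_slider in the frame of slot_a between -0.004 and 0.004 m and angle between the x axis of each of loose_slider, fitted_slider and the x axis of light_base, either way round below 0.05 rad and angle between each of loose_slider, fitted_slider's own z axis and vertical below 0.05 rad and x of fitted_slider in the frame of slot_b above -0.002 m and y of fitted_slider in the frame of slot_b between -0.003 and 0.003 m and z of fitted_slider in the frame of slot_b between -0.004 and 0.004 m) or (x of loose_slider in the frame of slot_b above -0.002 m and y of loose_slider in the frame of slot_b between -0.003 and 0.003 m and z of loose_slider in the frame of slot_b between -0.004 and 0.004 m and angle between the x axis of each of loose_slider, fitted_slider and the x axis of light_base, either way round below 0.05 rad and angle between each of loose_slider, fitted_slider's own z axis and vertical below 0.05 rad and x of fitted_slider in the frame of slot_a above -0.002 m and y of fitted_slider in the frame of slot_a between -0.003 and 0.003 m and z of fitted_slider in the frame of slot_a between -0.004 and 0.004 m)) and linear speed of each of loose_slider, light_base below 0.01 m/s and distance of light_base from where it was at the start of the episode below 0.005 m and z of dish in the frame of light_base above 0.045 m and angle between dish's own z axis and vertical below 0.1 rad); the robot touches nothing.
It fails at once if the light base is shoved more than 5 mm (distance of light_base from where it was at the start of the episode above 0.005 m).
It fails at once if the fitted slider is moved more than 12 mm (distance of fitted_slider from where it was at the start of the episode above 0.012 m).
It fails at once if the dish on the base is moved more than 15 mm (distance of dish from where it was at the start of the episode above 0.015 m).
It fails at once if the bench dish, brush or jar is moved more than 15 mm (distance of any of bench_dish, brush, jar from where it was at the start of the episode above 0.015 m).
It also fails if it takes over 61 s, if anything falls off the work surface, if the arm or the gripper's body presses on something with over 40 N, if the wrist force passes 120 N, or if a joint passes its speed limit or range.

## Working session

There is one attempt and no reset: what is moved stays moved. The work goes in short steps, Python scripts to look and compute and a tool call to move; the robot and the scene stay as the last step left them, time stands still between calls to the robot, and variables do not carry over. Pictures are saved under pics/ and viewed, at most 10 in all, crops included, and the job is handed in when it is done.

Besides the shell and the picture viewer there is one more tool, called after "Emit:" in YAML: its name, and indented under it one key for each argument. send_rows: Moves the arm, as the interface text tells. Its arguments: {"type":"object","properties":{"increments":{"type":"array","items":{"type":"array","items":{"type":"array","items":{"type":"number"}}}}},"required":["increments"]}

```bash
mkdir -p pics
cat > h.py <<'E'
from workcell import *
import numpy as np, cv2
def save(n):
    p,d=snapshot(n); np.savez(f'pics/{n}.npz',p=p,d=d); return p,d
def load(n):
    z=np.load(f'pics/{n}.npz'); return z['p'],z['d']
def px2w(n,u,v,z=None,d=None):
    c=camera_params(n); f=200/np.tan(np.radians(c['vertical_fov'])/2)
    R=np.array(c['R']);t=np.array(c['t'])
    r=R.T@np.array([(u-c['cx'])/f,(v-c['cy'])/f,1]);o=-R.T@t
    s=d if d is not None else (z-o[2])/r[2]
    return o+s*r
E
python3 - <<'E'
from h import *
for n in('scene','top'):
    p,d=save(n); cv2.imwrite(f'pics/{n}1.png',p); c=camera_params(n); print(n,c)
s=state(); print(s)
E
```

```text
scene {'vertical_fov': 50.206270763249584, 'cx': 322.4132172082846, 'cy': 197.57269940545132, 'R': array([[-0.23909734,  0.97090816, -0.01303106],
       [ 0.56795503,  0.1289552 , -0.81289461],
       [-0.78756559, -0.20176199, -0.58226501]]), 't': array([ 0.23836968, -0.22054401,  1.56521988])}
top {'vertical_fov': 57.18190562059525, 'cx': 319.4700247267964, 'cy': 200.24162497516824, 'R': array([[-0.12927755, -0.99160786, -0.00108004],
       [-0.97037474,  0.12673339, -0.2056976 ],
       [ 0.20410824, -0.02554404, -0.97861501]]), 't': array([-0.05772843,  0.53584832,  0.75903111])}
{'time': 0.1, 'joint_pos': array([ 6.61772663e+01,  1.64495476e+01,  9.04150352e+01, -1.00795891e-04,
        7.32610369e+01, -8.59601631e+00]), 'dq': array([-0.04982904, -0.28982898, -0.20965098, -0.00165553, -0.09660219,
       -0.01428485]), 'tau': array([ 6.39746522e-04, -4.07298231e+01, -2.93698704e+01, -1.24372928e-04,
        3.35104167e-03,  4.67991606e-05]), 'position': array([0.17699858, 0.65068667, 0.20206601]), 'tool_rot': array([[-9.64894118e-01,  2.62637695e-01, -8.84018353e-04],
       [ 2.62638980e-01,  9.64892088e-01, -2.00635690e-03],
       [ 3.26037364e-04, -2.16809965e-03, -9.99997597e-01]]), 'ft_force': array([ 0.2360447 ,  0.32445708, -0.23683195]), 'torque': array([ 0.01241014,  0.02846897, -0.01625207]), 'gripper_force': 0.0, 'width': 0.08566941865797696}
```

View pics/scene1.png

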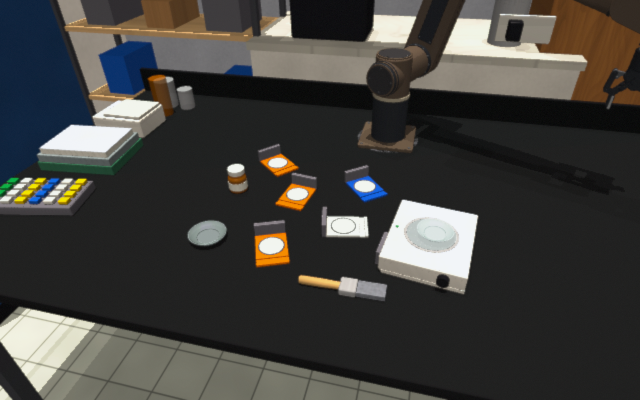

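View pics/top1.png

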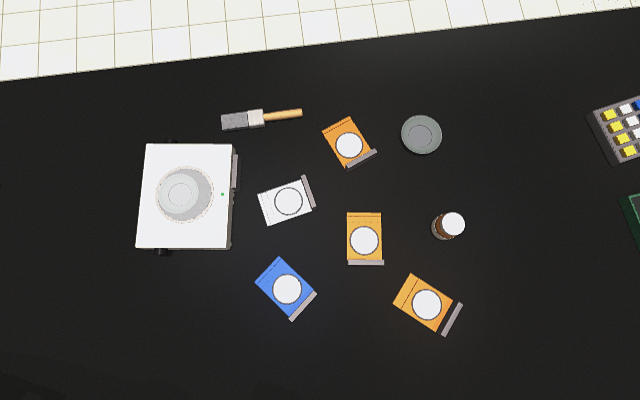

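Candidates for the loose slider, in the top picture: silver (287,201); orange (349,145), (364,240), (427,305); blue (287,289). The silver one is aluminium, so I choose that. The fitted grip is at (235,170), so the empty slot is the lower one on the base's right face, around (232,222).

Run:
```python
from h import *
p,d=load('top')
c=p[130:260,130:330]; cv2.imwrite('pics/crop1.png',cv2.resize(c,None,fx=4,fy=4,interpolation=cv2.INTER_CUBIC))
# base top: fit white pixels at z~0.05
c=camera_params('top'); f=200/np.tan(np.radians(c['vertical_fov'])/2);R=np.array(c['R']);t=np.array(c['t'])
v,u=np.mgrid[0:400,0:640]
X=np.stack([(u-c['cx'])/f*d,(v-c['cy'])/f*d,d],-1)-t; X=X@R
print('bench z',np.median(X[300:330,100:200,2]),'top z',np.median(X[225:245,150:220,2]))
m=(abs(X[...,2]-0.05)<.006)&(u<245)&(u>120)&(v>130)&(v<260)
n,l,st,_=cv2.connectedComponentsWithStats(m.astype(np.uint8)); k=1+np.argmax(st[1:,4])
cs,_=cv2.findContours((l==k).astype(np.uint8),0,2)
pts=np.array([px2w('top',q[0][0],q[0][1],z=0.05)[:2] for q in cs[0]],np.float32)
print('base',cv2.minAreaRect(pts),cv2.boxPoints(cv2.minAreaRect(pts)))
# grips z 0.04
for nm,(a,b,e,g) in dict(loose=(170,215,295,325),fit=(145,200,225,245)).items():
    m=np.zeros(d.shape,np.uint8); m[a:b,e:g]=(abs(X[a:b,e:g,2]-.04)<.005)
    cs,_=cv2.findContours(m,0,2); q=max(cs,key=cv2.contourArea)
    pts=np.array([px2w('top',*w[0],z=0.04)[:2] for w in q],np.float32); print(nm,cv2.minAreaRect(pts),cv2.boxPoints(cv2.minAreaRect(pts)))
```

```text
bench z -0.0006421394461783088 top z 0.04945496717798926
base ((0.572026789188385, 0.1719232052564621), (0.20037488639354706, 0.25451430678367615), 82.39273071289062) [[0.43262663 0.08946411]
 [0.6849009  0.05577095]
 [0.711427   0.2543823 ]
 [0.4591527  0.28807545]]
loose ((0.5522605180740356, -0.10410134494304657), (0.0798128992319107, 0.011977383866906166), 11.936795234680176) [[ 0.5119783  -0.1064961 ]
 [ 0.5144556  -0.1182145 ]
 [ 0.5925427  -0.10170659]
 [ 0.5900654  -0.08998819]]
fit ((0.6170574426651001, 0.060355961322784424), (0.015404608100652695, 0.12422234565019608), 81.8359603881836) [[0.5544819  0.06155198]
 [0.67744535 0.04391145]
 [0.67963296 0.05915994]
 [0.55666953 0.07680047]]
```

View pics/crop1.png

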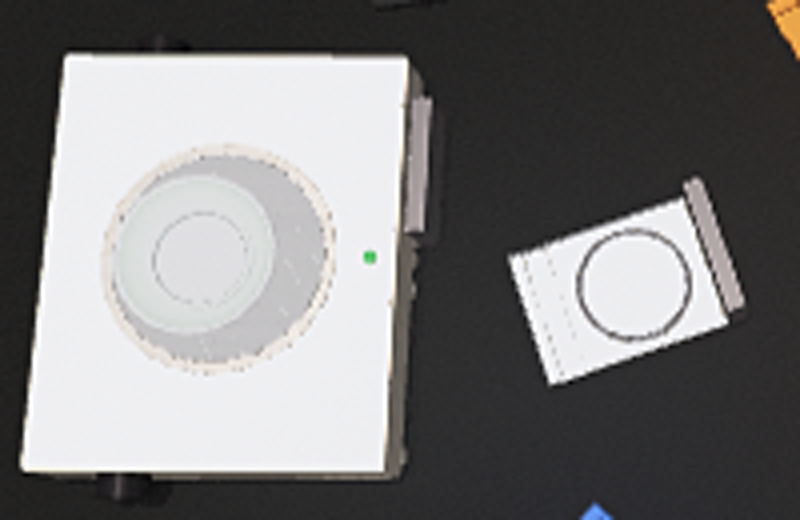

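Run:
```python
from h import *
p,d=load('top')
g=p.min(2)
m=((g>200)*255).astype(np.uint8); m[:, :120]=0; m[:,245:]=0; m[:130]=0; m[260:]=0
# subpixel edges: fit lines on threshold crossings
def cross(a,th):
    i=np.where((a[:-1]-th)*(a[1:]-th)<0)[0]; return i+(th-a[i])/(a[i+1]-a[i])
gf=p.astype(float).mean(2)
F=[];K=[];L=[];U=[]
for v in range(150,242,3):
    F.append((max(cross(gf[v,205:250],185))+205,v)); K.append((min(cross(gf[v,125:165],150))+125,v))
for u in list(range(155,165))+list(range(180,225,3)): U.append((u,min(cross(gf[135:155,u],150))+135))
for u in list(range(140,150))+list(range(175,222,3)): L.append((u,max(cross(gf[235:256,u],185))+235))
ln={}
for n,q in dict(F=F,K=K,U=U,L=L).items():
    w=np.array([px2w('top',*x,z=.05)[:2] for x in q],np.float32)
    vx,vy,x0,y0=cv2.fitLine(w,cv2.DIST_HUBER,0,.001,.001).ravel()
    r=(w-[x0,y0])@[-vy,vx]; ln[n]=(vx,vy,x0,y0); print(n,np.degrees(np.arctan2(vy,vx)),np.std(r))
def X(a,b):
    a=ln[a];b=ln[b];s=np.linalg.solve([[a[0],-b[0]],[a[1],-b[1]]],[b[2]-a[2],b[3]-a[3]]);return np.array([a[2]+s[0]*a[0],a[3]+s[0]*a[1]])
FU,FL,KU,KL=X('F','U'),X('F','L'),X('K','U'),X('K','L')
print(FU,FL,KU,KL,[np.linalg.norm(a-b) for a,b in((FU,FL),(KU,KL),(FU,KU),(FL,KL))])
```

```text
F -7.5446324 0.00043657058
K -7.7231317 0.0002635291
U 82.41077 0.00023472351
L 82.53091 3.1138363e-05
[0.6842883  0.05812154] [0.44755518 0.08947568] [0.7104096  0.25417215] [0.47336215 0.2863197 ] [np.float32(0.23880047), np.float32(0.23921737), np.float32(0.19778313), np.float32(0.19852851)]
```

Emit:
send_rows:
  increments:
    - [[1, -0.024, -0.027, 0, 0, 0, 0], [1, -0.024, -0.027, 0, 0, 0, 0], [1, -0.024, -0.027, 0, 0, 0, 0], [1, -0.024, -0.027, 0, 0, 0, 0], [1, -0.024, -0.027, 0, 0, 0, 0], [1, -0.024, -0.027, 0, 0, 0, 0], [1, -0.024, -0.027, 0, 0, 0, 0], [1, -0.024, -0.027, 0, 0, 0, 0], [1, -0.024, -0.027, 0, 0, 0, 0], [1, -0.024, -0.027, 0, 0, 0, 0], [1, -0.024, -0.027, 0, 0, 0, 0], [1, -0.024, -0.027, 0, 0, 0, 0], [1, -0.024, -0.027, 0, 0, 0, 0], [1, -0.024, -0.027, 0, 0, 0, 0], [1, -0.024, -0.027, 0, 0, 0, 0], [1, -0.024, -0.027, 0, 0, 0, 0], [1, -0.024, -0.027, 0, 0, 0, 0], [1, -0.024, -0.027, 0, 0, 0, 0], [1, -0.024, -0.027, 0, 0, 0, 0], [1, -0.024, -0.027, 0, 0, 0, 0]]

```text
time: 1.77
position: [0.4987, 0.0024, 0.2029]
tool_rot: [[-0.965, 0.263, -0.001], [0.263, 0.965, 0.0], [0.001, 0.0, -1.0]]
ft_force: [0.9, 0.3, -0.6]
width: 0.0853
gripper_force: 0.0
```

Emit:
send_rows:
  increments:
    - [[1, -0.0201, -0.0224, 0, 0, 0, 0], [1, -0.0201, -0.0224, 0, 0, 0, 0], [1, -0.0201, -0.0224, 0, 0, 0, 0], [1, -0.0201, -0.0224, 0, 0, 0, 0], [1, 0, 0, 0, 0, 0, -0.0946], [1, 0, 0, 0, 0, 0, -0.0946], [1, 0, 0, 0, 0, 0, -0.0946], [1, 0, 0, 0, 0, 0, -0.0946], [1, 0, 0, 0, 0, 0, -0.0946], [1, 0, 0, 0, 0, 0, 0]]

```text
time: 2.6
position: [0.5522, -0.1033, 0.2027]
tool_rot: [[-0.978, -0.207, -0.001], [-0.207, 0.978, 0.0], [0.001, 0.001, -1.0]]
ft_force: [0.1, -0.7, -0.6]
width: 0.0854
gripper_force: 0.0
```

```bash
cat >> h.py <<'E'
def go(x,y,z,yaw):
    "tool-frame shift and z turn to bring TCP to pose, tool y at yaw"
    s=state(); R=np.array(s['tool_rot']); c=np.degrees(np.arctan2(R[1,1],R[0,1]))
    print('t',round(s['time'],2),'pos',s['position'].round(4),'yaw',c.round(2),'zax',R[:,2].round(4),'F',s['ft_force'].round(1),'w',round(s['width'],4),'g',round(s['gripper_force'],1))
    D=np.array([x,y,z])-s['position']
    print('shift before turn',(R.T@D).round(4),'turn',round(-np.radians(yaw-c),4))
    a=np.radians(yaw); print('shift after turn',round(D@[np.sin(a),-np.cos(a),0],4),round(D@[np.cos(a),np.sin(a),0],4),round(-D[2],4))
E
python3 -c "
from h import *
go(.5523,-.1041,.014,101.9)"
```

```text
t 2.6 pos [ 0.5522 -0.1033  0.2027] yaw 101.96 zax [-1.1e-03  4.0e-04 -1.0e+00] F [ 0.1 -0.7 -0.6] w 0.0854 g 0.0
shift before turn [-1.000e-04 -9.000e-04  1.887e-01] turn 0.001
shift after turn -0.0001 -0.0008 0.1887
```

Emit:
send_rows:
  increments:
    - [[1, 0, -0.001, 0.03, 0, 0, 0], [1, 0, 0, 0.03, 0, 0, 0], [1, 0, 0, 0.03, 0, 0, 0], [1, 0, 0, 0.03, 0, 0, 0], [1, 0, 0, 0.03, 0, 0, 0], [1, 0, 0, 0.02, 0, 0, 0], [1, 0, 0, 0.01, 0, 0, 0], [1, 0, 0, 0.007, 0, 0, 0], [1, 0, 0, 0, 0, 0, 0]]

```text
time: 3.35
position: [0.5522, -0.1041, 0.0153]
tool_rot: [[-0.979, -0.205, -0.002], [-0.205, 0.979, 0.001], [0.002, 0.001, -1.0]]
ft_force: [-0.6, 0.4, 1.2]
width: 0.0855
gripper_force: 0.0
```

Emit:
send_rows:
  increments:
    - [[0.5, 0, 0, 0, 0, 0, 0], [0.4, 0, 0, 0, 0, 0, 0], [0.3, 0, 0, 0, 0, 0, 0], [0.25, 0, 0, 0, 0, 0, 0], [0.2, 0, 0, 0, 0, 0, 0], [0, 0, 0, 0, 0, 0, 0], [0, 0, 0, 0, 0, 0, 0], [0, 0, 0, 0, 0, 0, 0], [0, 0, 0, 0, 0, 0, 0]]

```text
time: 4.1
position: [0.5528, -0.1044, 0.0163]
tool_rot: [[-0.979, -0.206, -0.0], [-0.206, 0.979, 0.0], [0.0, 0.0, -1.0]]
ft_force: [0.7, 0.2, -1.6]
width: 0.0001
gripper_force: 0.0
```

```bash
python3 -c "
from h import *
go(.5523,-.1041,.016,101.9)
p,d=save('top'); q,e=save('scene')
cv2.imwrite('pics/g.png',np.vstack([cv2.resize(p[130:255,130:340],None,fx=2.4,fy=2.4,interpolation=2),cv2.resize(q[160:290,290:500],None,fx=2.4,fy=2.4,interpolation=2)[:299]]))"
```

```text
t 4.1 pos [ 0.5528 -0.1044  0.0163] yaw 101.87 zax [-1.e-04  0.e+00 -1.e+00] F [ 0.7  0.2 -1.6] w 0.0001 g 0.0
shift before turn [0.0004 0.0003 0.0003] turn -0.0006
shift after turn -0.0004 0.0003 0.0003
```

View pics/g.png

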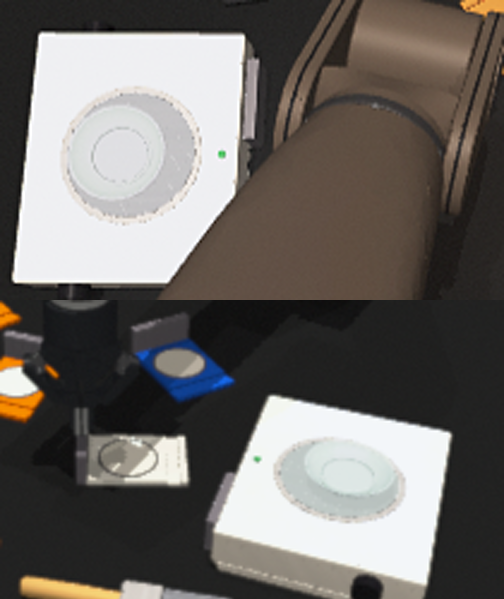

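The fingers shut to 0 mm, so they missed. In the scene crop their tips sit at the far end of the grip, around (80,435). I'm checking where they are relative to the slider.

```bash
python3 -c "
from h import *
q,e=load('scene')
c=camera_params('scene'); f=200/np.tan(np.radians(c['vertical_fov'])/2)
def pr(X):
    y=np.array(c['R'])@X+c['t']; return [c['cx']+f*y[0]/y[2],c['cy']+f*y[1]/y[2],y[2]]
for n,X in dict(tcp=[.5528,-.1044,.0163],g1=[.512,-.1065,.04],g2=[.5914,-.0900,.04],g3=[.5925,-.1017,0.04]).items(): u=pr(np.array(X)); print(n,[round(x,3) for x in u], (np.array(u[:2])-[300,180])*9)
cv2.imwrite('pics/g2.png',cv2.resize(q[180:246,300:385],None,fx=9,fy=9,interpolation=cv2.INTER_CUBIC))"
```

```text
tcp [np.float64(324.142), np.float64(222.522), np.float64(1.141)] [217.27475927 382.69480901]
g1 [np.float64(326.839), np.float64(206.403), np.float64(1.16)] [241.55356653 237.63043399]
g2 [np.float64(325.949), np.float64(225.357), np.float64(1.094)] [233.54353282 408.20977217]
g3 [np.float64(321.417), np.float64(224.974), np.float64(1.096)] [192.750011   404.76930573]
```

View pics/g2.png

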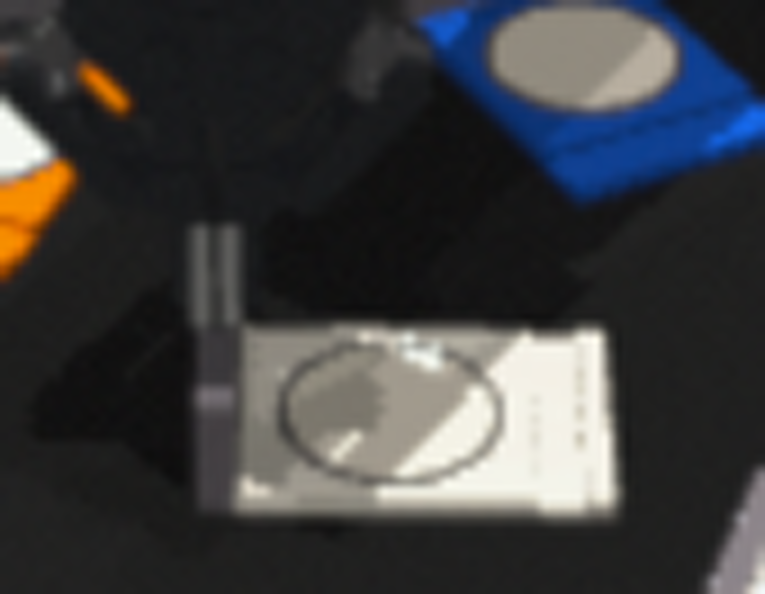

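```bash
python3 -c "
from h import *
q,e=load('scene')
for v in range(204,238,2): print(v,[(u,px2w('scene',u,v,d=e[v,u]).round(3).tolist()) for u in (322,324,326)])"
```

```text
204 [(322, [0.565, -0.106, 0.086]), (324, [0.557, -0.103, 0.081]), (326, [0.566, -0.096, 0.089])]
206 [(322, [0.567, -0.106, 0.081]), (324, [0.565, -0.101, 0.081]), (326, [0.561, -0.097, 0.079])]
208 [(322, [0.565, -0.107, 0.073]), (324, [0.562, -0.102, 0.072]), (326, [0.562, -0.097, 0.073])]
210 [(322, [0.563, -0.107, 0.066]), (324, [0.565, -0.101, 0.068]), (326, [0.558, -0.098, 0.064])]
212 [(322, [0.565, -0.107, 0.06]), (324, [0.562, -0.102, 0.059]), (326, [0.562, -0.097, 0.06])]
214 [(322, [0.562, -0.107, 0.052]), (324, [0.563, -0.102, 0.053]), (326, [0.56, -0.097, 0.052])]
216 [(322, [0.555, -0.109, 0.04]), (324, [0.556, -0.104, 0.041]), (326, [0.551, -0.1, 0.038])]
218 [(322, [0.566, -0.107, 0.042]), (324, [0.564, -0.102, 0.041]), (326, [0.558, -0.098, 0.037])]
220 [(322, [0.572, -0.105, 0.039]), (324, [0.568, -0.101, 0.037]), (326, [0.56, -0.097, 0.032])]
222 [(322, [0.582, -0.103, 0.042]), (324, [0.58, -0.098, 0.041]), (326, [0.561, -0.097, 0.026])]
224 [(322, [0.587, -0.102, 0.039]), (324, [0.586, -0.096, 0.039]), (326, [0.567, -0.096, 0.024])]
226 [(322, [0.591, -0.1, 0.036]), (324, [0.588, -0.096, 0.034]), (326, [0.561, -0.097, 0.012])]
228 [(322, [0.592, -0.1, 0.03]), (324, [0.587, -0.096, 0.026]), (326, [0.567, -0.096, 0.01])]
230 [(322, [0.59, -0.101, 0.021]), (324, [0.589, -0.096, 0.021]), (326, [0.573, -0.095, 0.009])]
232 [(322, [0.59, -0.101, 0.014]), (324, [0.592, -0.095, 0.018]), (326, [0.579, -0.093, 0.007])]
234 [(322, [0.59, -0.101, 0.008]), (324, [0.592, -0.095, 0.01]), (326, [0.585, -0.092, 0.006])]
236 [(322, [0.589, -0.101, 0.0]), (324, [0.589, -0.096, 0.001]), (326, [0.59, -0.091, 0.002])]
```

Emit:
send_rows:
  increments:
    - [[0, 0, 0, -0.01, 0, 0, 0], [0, 0, 0, -0.01, 0, 0, 0], [0, 0, 0, -0.01, 0, 0, 0], [0, 0, 0, 0, 0, 0, 0]]

```text
time: 4.53
position: [0.5552, -0.1052, 0.0499]
tool_rot: [[-0.979, -0.206, 0.006], [-0.206, 0.979, -0.002], [-0.005, -0.003, -1.0]]
ft_force: [-0.1, -0.7, -0.1]
width: 0.0001
gripper_force: 0.0
```

```bash
python3 -c "
from h import *
go(.5523,-.1041,.016,101.9)
q,e=save('scene')
cv2.imwrite('pics/g3.png',cv2.resize(q[180:246,300:385],None,fx=9,fy=9,interpolation=cv2.INTER_CUBIC))
for v in range(196,238,3): print(v,[(u,px2w('scene',u,v,d=e[v,u]).round(3).tolist()) for u in (322,324,326)])"
```

```text
t 4.53 pos [ 0.5552 -0.1052  0.0499] yaw 101.88 zax [ 0.0057 -0.0022 -1.    ] F [-0.1 -0.7 -0.1] w 0.0001 g 0.0
shift before turn [0.0027 0.0018 0.0339] turn -0.0004
shift after turn -0.0026 0.0017 0.0339
196 [(322, [0.564, -0.106, 0.111]), (324, [0.565, -0.101, 0.112]), (326, [0.557, -0.098, 0.107])]
199 [(322, [0.565, -0.106, 0.102]), (324, [0.566, -0.101, 0.104]), (326, [0.557, -0.097, 0.098])]
202 [(322, [0.565, -0.106, 0.093]), (324, [0.564, -0.101, 0.093]), (326, [0.558, -0.097, 0.089])]
205 [(322, [0.566, -0.106, 0.084]), (324, [0.562, -0.102, 0.082]), (326, [0.455, -0.123, 0.001])]
208 [(322, [0.519, -0.118, 0.038]), (324, [0.521, -0.112, 0.04]), (326, [0.519, -0.107, 0.04])]
211 [(322, [0.533, -0.115, 0.038]), (324, [0.535, -0.109, 0.041]), (326, [0.532, -0.104, 0.04])]
214 [(322, [0.544, -0.112, 0.037]), (324, [0.544, -0.107, 0.038]), (326, [0.544, -0.101, 0.039])]
217 [(322, [0.561, -0.108, 0.041]), (324, [0.559, -0.103, 0.04]), (326, [0.556, -0.098, 0.039])]
220 [(322, [0.572, -0.105, 0.039]), (324, [0.574, -0.099, 0.042]), (326, [0.557, -0.098, 0.03])]
223 [(322, [0.581, -0.103, 0.038]), (324, [0.584, -0.097, 0.041]), (326, [0.563, -0.097, 0.024])]
226 [(322, [0.592, -0.1, 0.037]), (324, [0.589, -0.096, 0.035]), (326, [0.565, -0.096, 0.016])]
229 [(322, [0.591, -0.101, 0.025]), (324, [0.589, -0.096, 0.025]), (326, [0.569, -0.096, 0.008])]
232 [(322, [0.587, -0.102, 0.012]), (324, [0.59, -0.096, 0.016]), (326, [0.577, -0.094, 0.005])]
235 [(322, [0.593, -0.101, 0.006]), (324, [0.591, -0.096, 0.006]), (326, [0.587, -0.091, 0.003])]
```

View pics/g3.png

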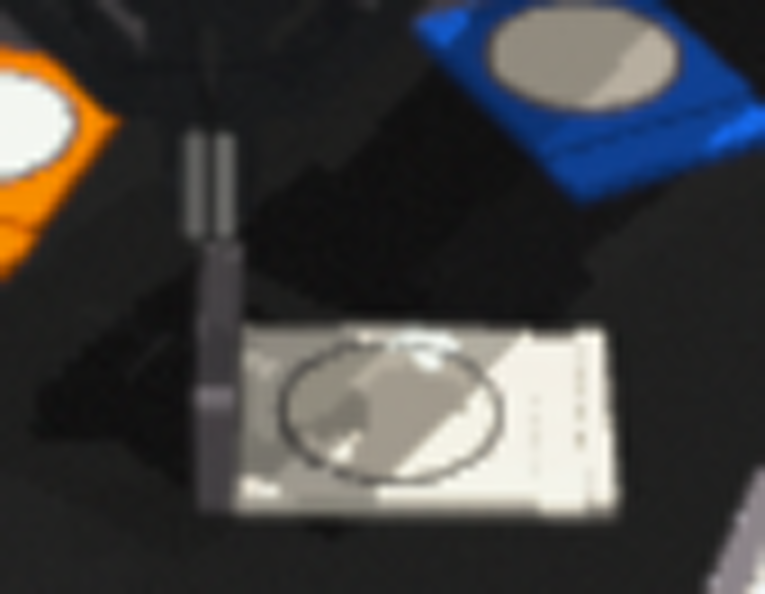

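The fingertips are at about z = 0.079, while the TCP reads 0.050. So the real tips end about 29 mm above the stated TCP, and they closed just above the grip. The slider hasn't moved. I'll open and go lower, watching the force.

Emit:
send_rows:
  increments:
    - [[1, 0, 0, 0, 0, 0, 0], [1, 0, 0, 0, 0, 0, 0], [1, 0, 0, 0, 0, 0, 0], [1, 0, 0, 0, 0, 0, 0], [1, 0, 0, 0, 0, 0, 0], [1, 0, 0, 0, 0, 0, 0], [1, 0, 0, 0, 0, 0, 0], [1, 0, 0, 0.015, 0, 0, 0], [1, 0, 0, 0.015, 0, 0, 0], [1, 0, 0, 0.01, 0, 0, 0], [1, 0, 0, 0.01, 0, 0, 0], [1, 0, 0, 0.005, 0, 0, 0], [1, 0, 0, 0.003, 0, 0, 0], [1, 0, 0, 0, 0, 0, 0]]

```text
time: 5.75
position: [0.5525, -0.1043, -0.0123]
tool_rot: [[-0.979, -0.206, -0.001], [-0.206, 0.979, 0.0], [0.001, 0.001, -1.0]]
ft_force: [0.3, -0.6, -0.3]
width: 0.0857
gripper_force: 0.0
```

```bash
python3 -c "
from h import *
go(.5523,-.1041,-.014,101.9)
q,e=save('scene')
cv2.imwrite('pics/g4.png',cv2.resize(q[180:246,290:375],None,fx=9,fy=9,interpolation=cv2.INTER_CUBIC))
for v in range(200,235,1):
  w=[px2w('scene',u,v,d=e[v,u]).round(3) for u in range(300,350)]
  w=[(300+i,x.tolist()) for i,x in enumerate(w) if .548<x[0]<.58 and x[2]>.02 and abs(x[1]+.103)>.010]
  if w: print(v,w[0],w[-1])
"
```

```text
t 5.75 pos [ 0.5525 -0.1043 -0.0123] yaw 101.87 zax [-1.e-03  4.e-04 -1.e+00] F [ 0.3 -0.6 -0.3] w 0.0857 g 0.0
shift before turn [0.0002 0.0002 0.0017] turn -0.0005
shift after turn -0.0002 0.0002 0.0017
200 (300, [0.555, -0.168, 0.082]) (349, [0.549, -0.039, 0.098])
201 (300, [0.559, -0.167, 0.081]) (349, [0.55, -0.039, 0.096])
202 (300, [0.564, -0.165, 0.083]) (348, [0.549, -0.042, 0.092])
203 (300, [0.569, -0.164, 0.083]) (349, [0.551, -0.039, 0.09])
204 (300, [0.573, -0.163, 0.083]) (349, [0.55, -0.039, 0.086])
205 (300, [0.571, -0.164, 0.078]) (349, [0.55, -0.039, 0.083])
206 (300, [0.572, -0.163, 0.076]) (349, [0.551, -0.039, 0.081])
207 (300, [0.57, -0.164, 0.071]) (349, [0.551, -0.039, 0.078])
208 (302, [0.573, -0.158, 0.071]) (345, [0.554, -0.048, 0.075])
209 (302, [0.571, -0.159, 0.066]) (344, [0.553, -0.051, 0.071])
210 (303, [0.569, -0.157, 0.061]) (342, [0.55, -0.057, 0.064])
211 (303, [0.569, -0.157, 0.058]) (344, [0.55, -0.052, 0.062])
212 (303, [0.569, -0.157, 0.055]) (345, [0.55, -0.049, 0.059])
213 (303, [0.571, -0.156, 0.053]) (344, [0.55, -0.051, 0.056])
214 (303, [0.572, -0.156, 0.05]) (344, [0.549, -0.052, 0.051])
215 (303, [0.568, -0.158, 0.044]) (345, [0.549, -0.049, 0.048])
216 (303, [0.569, -0.158, 0.041]) (342, [0.552, -0.056, 0.046])
217 (303, [0.569, -0.158, 0.038]) (342, [0.552, -0.056, 0.043])
218 (304, [0.571, -0.154, 0.037]) (342, [0.552, -0.056, 0.039])
219 (305, [0.569, -0.152, 0.033]) (342, [0.552, -0.056, 0.036])
220 (306, [0.57, -0.149, 0.03]) (342, [0.551, -0.056, 0.032])
```

View pics/g4.png

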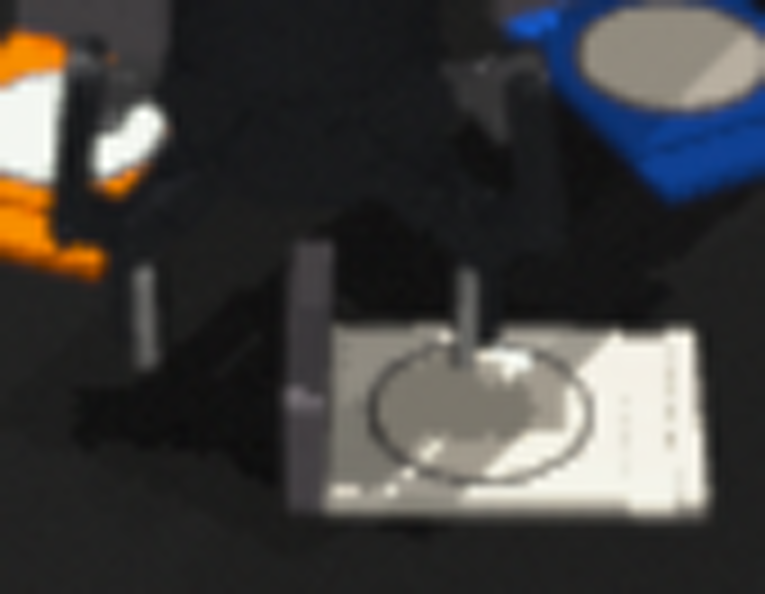

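The open fingers now straddle the grip, with tips at z≈0.03 near crop (145,365) and (465,365). I'm closing them.

Emit:
send_rows:
  increments:
    - [[0.5, 0, 0, 0, 0, 0, 0], [0.4, 0, 0, 0, 0, 0, 0], [0.3, 0, 0, 0, 0, 0, 0], [0.25, 0, 0, 0, 0, 0, 0], [0.2, 0, 0, 0, 0, 0, 0], [0, 0, 0, 0, 0, 0, 0], [0, 0, 0, 0, 0, 0, 0], [0, 0, 0, 0, 0, 0, 0]]

```text
time: 6.47
position: [0.5531, -0.1045, -0.0113]
tool_rot: [[-0.979, -0.206, 0.001], [-0.206, 0.979, -0.0], [-0.001, -0.0, -1.0]]
ft_force: [-0.3, 0.5, 1.9]
width: 0.0105
gripper_force: 60.9
```

```bash
python3 -c "
from h import *
a=np.radians(82.45);x=np.array([np.cos(a),np.sin(a)])
o=np.array([.5082,.0806])
for back in(.13,.05): c=o-(back+.006)*x; print(c); go(c[0],c[1],-.0123,82.45)"
```

```text
[ 0.49033078 -0.05422096]
t 6.47 pos [ 0.5531 -0.1045 -0.0113] yaw 101.87 zax [ 6.e-04 -2.e-04 -1.e+00] F [-0.3  0.5  1.9] w 0.0105 g 60.9
shift before turn [0.0511 0.0621 0.001 ] turn 0.339
shift after turn -0.0689 0.0416 0.001
[0.50084208 0.02508549]
t 6.47 pos [ 0.5531 -0.1045 -0.0113] yaw 101.87 zax [ 6.e-04 -2.e-04 -1.e+00] F [-0.3  0.5  1.9] w 0.0105 g 60.9
shift before turn [0.0245 0.1376 0.0009] turn 0.339
shift after turn -0.0689 0.1216 0.001
```

Emit:
send_rows:
  increments:
    - [[0, 0, 0, -0.002, 0, 0, 0], [0, 0.0064, 0.0078, 0, 0, 0, 0], [0, 0.0064, 0.0078, 0, 0, 0, 0], [0, 0.0064, 0.0078, 0, 0, 0, 0], [0, 0.0064, 0.0078, 0, 0, 0, 0], [0, 0.0064, 0.0078, 0, 0, 0, 0], [0, 0.0064, 0.0078, 0, 0, 0, 0], [0, 0.0064, 0.0078, 0, 0, 0, 0], [0, 0.0063, 0.0075, 0, 0, 0, 0], [0, 0, 0, 0, 0, 0, 0.0565], [0, 0, 0, 0, 0, 0, 0.0565], [0, 0, 0, 0, 0, 0, 0.0565], [0, 0, 0, 0, 0, 0, 0.0565], [0, 0, 0, 0, 0, 0, 0.0565], [0, 0, 0, 0, 0, 0, 0.0565], [0, 0, 0, 0, 0, 0, 0], [0, 0, 0, 0, 0, 0, 0]]

```text
time: 7.88
position: [0.4897, -0.0539, -0.0096]
tool_rot: [[-0.992, 0.13, 0.0], [0.13, 0.992, -0.0], [-0.0, -0.0, -1.0]]
ft_force: [-0.5, -0.1, -2.0]
width: 0.0108
gripper_force: 60.3
```

```bash
python3 -c "
from h import *
go(.4903,-.0542,-.011,82.45)
p,d=save('top');q,e=save('scene')
cv2.imwrite('pics/i1.png',np.hstack([cv2.resize(p[170:265,210:310],None,fx=4,fy=4,interpolation=2),cv2.resize(q[180:275,320:420],None,fx=4,fy=4,interpolation=2)]))"
```

```text
t 7.88 pos [ 0.4897 -0.0539 -0.0096] yaw 82.54 zax [ 0. -0. -1.] F [-0.5 -0.1 -2. ] w 0.0108 g 60.3
shift before turn [-0.0006 -0.0003  0.0014] turn 0.0016
shift after turn 0.0006 -0.0003 0.0014
```

View pics/i1.png

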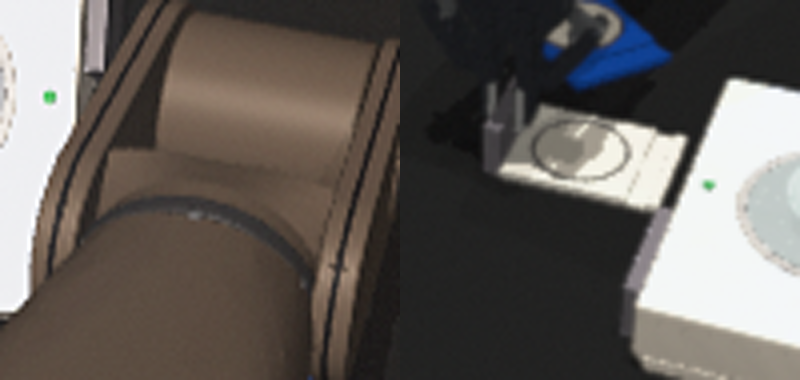

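The plate is lined up ahead of the empty slot. Its leading corners are at scene px (391.5,214.3) and (383.5,232), and the base's front top corners are at (403,200) and (379,256.8). The arm hides the slider from the top camera.

```bash
python3 -c "
from h import *
for n,u,v,z in(('lead far',391.5,214.25,.008),('lead near',383.5,232,.008),('rear near',345,223.75,.008),('base far',403,200,.05),('base near',379,256.75,.05)): print(n,px2w('scene',u,v,z=z).round(4))
a=np.radians(82.45);x=np.array([np.cos(a),np.sin(a)]);y=np.array([-x[1],x[0]])
g=np.array([.4897,-.0539]); 
for s in(1,-1): print('expected lead',(g+.116*x+s*.04*y).round(4))
print('expected base FL,FU .4476 .0895 / .6843 .0581')
q,e=load('scene')
cv2.imwrite('pics/i2.png',cv2.resize(q[190:265,340:420],None,fx=8,fy=8,interpolation=cv2.INTER_CUBIC))
"
```

```text
lead far [0.4659 0.0661 0.008 ]
lead near [0.5464 0.0541 0.008 ]
rear near [ 0.5354 -0.0509  0.008 ]
base far [0.4506 0.0922 0.05  ]
base near [0.6866 0.0585 0.05  ]
expected lead [0.4653 0.0664]
expected lead [0.5446 0.0558]
expected base FL,FU .4476 .0895 / .6843 .0581
```

View pics/i2.png

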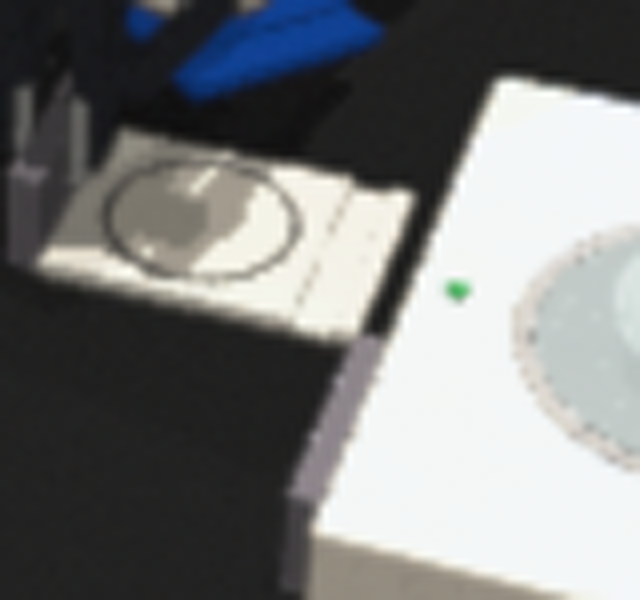

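Emit:
send_rows:
  increments:
    - [[0, -0.001, 0, 0.001, 0, 0, 0], [0, 0, 0.005, 0, 0, 0, 0.0016], [0, 0, 0.005, 0, 0, 0, 0], [0, 0, 0.004, 0, 0, 0, 0], [0, 0, 0.003, 0, 0, 0, 0], [0, 0, 0.002, 0, 0, 0, 0], [0, 0, 0.002, 0, 0, 0, 0], [0, 0, 0.002, 0, 0, 0, 0], [0, 0, 0.002, 0, 0, 0, 0]]

```text
time: 8.73
position: [0.4944, -0.0293, -0.0107]
tool_rot: [[-0.991, 0.133, 0.0], [0.133, 0.991, -0.0], [-0.0, -0.0, -1.0]]
ft_force: [-0.0, 0.1, -1.7]
width: 0.0109
gripper_force: 60.3
```

Emit:
send_rows:
  increments:
    - [[0, 0, 0.002, 0, 0, 0, 0], [0, 0, 0.002, 0, 0, 0, 0], [0, 0, 0.002, 0, 0, 0, 0]]

```text
time: 8.98
position: [0.4951, -0.0234, -0.0107]
tool_rot: [[-0.991, 0.133, -0.0], [0.133, 0.991, -0.0], [0.0, -0.0, -1.0]]
ft_force: [-0.1, 0.4, -1.6]
width: 0.0106
gripper_force: 60.3
```

Emit:
send_rows:
  increments:
    - [[0, 0, 0.002, 0, 0, 0, 0], [0, 0, 0.002, 0, 0, 0, 0], [0, 0, 0, 0, 0, 0, 0]]

```text
time: 9.23
position: [0.4957, -0.0192, -0.0107]
tool_rot: [[-0.991, 0.133, -0.0], [0.133, 0.991, 0.0], [0.0, 0.0, -1.0]]
ft_force: [-0.1, 0.7, -1.8]
width: 0.0109
gripper_force: 60.4
```

Emit:
send_rows:
  increments:
    - [[0, 0, 0.003, 0, 0, 0, 0], [0, 0, 0.003, 0, 0, 0, 0], [0, 0, 0.003, 0, 0, 0, 0], [0, 0, 0.003, 0, 0, 0, 0], [0, 0, 0.003, 0, 0, 0, 0], [0, 0, 0.003, 0, 0, 0, 0]]

```text
time: 9.73
position: [0.498, -0.0014, -0.0107]
tool_rot: [[-0.991, 0.133, -0.0], [0.133, 0.991, 0.0], [0.0, 0.0, -1.0]]
ft_force: [-0.1, -0.2, -1.8]
width: 0.011
gripper_force: 60.3
```

Emit:
send_rows:
  increments:
    - [[0, 0, 0.003, 0, 0, 0, 0], [0, 0, 0.003, 0, 0, 0, 0], [0, 0, 0.003, 0, 0, 0, 0], [0, 0, 0.003, 0, 0, 0, 0], [0, 0, 0.003, 0, 0, 0, 0], [0, 0, 0.003, 0, 0, 0, 0], [0, 0, 0.003, 0, 0, 0, 0], [0, 0, 0, 0, 0, 0, 0]]

```text
time: 10.4
position: [0.5009, 0.0197, -0.0107]
tool_rot: [[-0.991, 0.133, 0.0], [0.133, 0.991, 0.0], [-0.0, 0.0, -1.0]]
ft_force: [-0.3, 0.2, -2.5]
width: 0.0107
gripper_force: 60.3
```

Inserted 55 mm with no force. Next I release, raise over the grip, drop in behind it with the fingers shut, and push.

Emit:
send_rows:
  increments:
    - [[0, 0, 0, 0.001, 0, 0, 0], [0.35, 0, 0, 0, 0, 0, 0], [0.35, 0, 0, 0, 0, 0, 0], [0.35, 0, 0, 0, 0, 0, 0], [0.35, 0, 0, 0, 0, 0, 0], [0.35, 0, 0, -0.01, 0, 0, 0], [0.35, 0, 0, -0.02, 0, 0, 0], [0.35, 0, 0, -0.03, 0, 0, 0], [0, 0, -0.02, 0, 0, 0, 0], [0, 0, -0.02, 0, 0, 0, 0], [0, 0, 0, 0, 0, 0, 0], [0, 0, 0, 0, 0, 0, 0], [0, 0, 0, 0, 0, 0, 0]]

```text
time: 11.48
position: [0.4955, -0.0203, 0.0486]
tool_rot: [[-0.991, 0.134, 0.0], [0.134, 0.991, 0.0], [-0.0, 0.0, -1.0]]
ft_force: [0.1, -0.1, -0.1]
width: -0.0002
gripper_force: 0.0
```

```bash
python3 -c "
from h import *
a=np.radians(82.45);x=np.array([np.cos(a),np.sin(a)])
o=np.array([.5082,.0806]);c=o-.09*x
go(c[0],c[1],-.016,82.45)
q,e=save('scene')
cv2.imwrite('pics/k.png',cv2.resize(q[185:265,330:420],None,fx=7,fy=7,interpolation=2))"
```

```text
t 11.48 pos [ 0.4955 -0.0203  0.0486] yaw 82.32 zax [ 1.e-04  3.e-04 -1.e+00] F [ 0.1 -0.1 -0.1] w -0.0002 g 0.0
shift before turn [0.0007 0.0117 0.0646] turn -0.0022
shift after turn -0.0007 0.0117 0.0646
```

View pics/k.png

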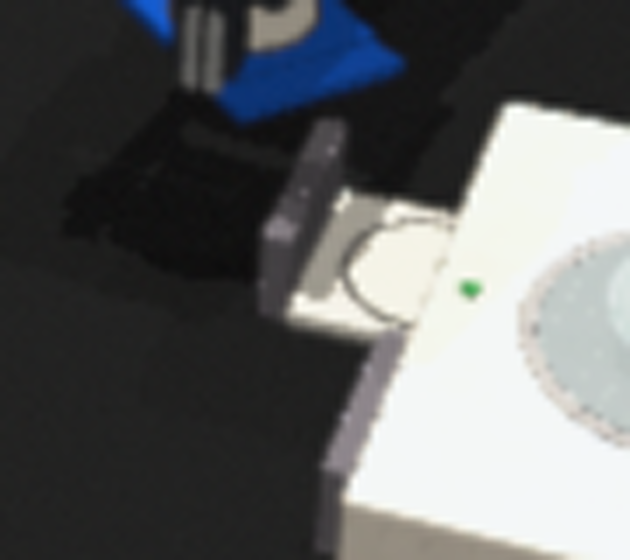

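Emit:
send_rows:
  increments:
    - [[0, 0, 0, 0.02, 0, 0, 0], [0, 0, 0, 0.02, 0, 0, 0], [0, 0, 0, 0.015, 0, 0, 0], [0, 0, 0, 0.007, 0, 0, 0], [0, 0, 0.008, 0, 0, 0, 0], [0, 0, 0.008, 0, 0, 0, 0], [0, 0, 0.006, 0, 0, 0, 0], [0, 0, 0.003, 0, 0, 0, 0], [0, 0, 0.003, 0, 0, 0, 0], [0, 0, 0.003, 0, 0, 0, 0], [0, 0, 0.003, 0, 0, 0, 0]]

```text
time: 12.45
position: [0.5008, 0.0132, -0.0129]
tool_rot: [[-0.991, 0.133, 0.001], [0.133, 0.991, -0.001], [-0.002, -0.0, -1.0]]
ft_force: [-0.7, -1.3, 0.6]
width: 0.0
gripper_force: 0.7
```

Emit:
send_rows:
  increments:
    - [[0, 0, 0.003, 0, 0, 0, 0], [0, 0, 0.003, 0, 0, 0, 0], [0, 0, 0.003, 0, 0, 0, 0], [0, 0, 0.003, 0, 0, 0, 0]]

```text
time: 12.78
position: [0.5017, 0.0252, -0.0136]
tool_rot: [[-0.991, 0.133, 0.0], [0.133, 0.991, -0.0], [-0.0, -0.0, -1.0]]
ft_force: [0.0, -1.3, 0.7]
width: 0.0001
gripper_force: 0.7
```

```bash
python3 -c "
from h import *
go(.5056,.0613,-.0135,82.45)
q,e=save('scene')
cv2.imwrite('pics/k2.png',cv2.resize(q[185:265,330:420],None,fx=7,fy=7,interpolation=2))"
```

```text
t 12.78 pos [ 0.5017  0.0252 -0.0136] yaw 82.35 zax [ 0.e+00 -1.e-04 -1.e+00] F [ 0.  -1.3  0.7] w 0.0001 g 0.7
shift before turn [ 0.001   0.0363 -0.0001] turn -0.0018
shift after turn -0.0009 0.0363 -0.0001
```

Pushing smoothly at 1.3 N. About 36 mm remain, with the ball due in about 15 mm.

Emit:
send_rows:
  increments:
    - [[0, 0, 0.003, 0, 0, 0, 0], [0, 0, 0.003, 0, 0, 0, 0], [0, 0, 0.003, 0, 0, 0, 0], [0, 0, 0.001, 0, 0, 0, 0], [0, 0, 0.001, 0, 0, 0, 0]]

```text
time: 13.25
position: [0.5031, 0.0357, -0.0137]
tool_rot: [[-0.991, 0.132, -0.0], [0.132, 0.991, -0.001], [0.0, -0.001, -1.0]]
ft_force: [0.3, -4.9, 0.9]
width: 0.0002
gripper_force: 2.6
```

Emit:
send_rows:
  increments:
    - [[0, 0, 0.0015, 0, 0, 0, 0], [0, 0, 0.0015, 0, 0, 0, 0]]

```text
time: 13.42
position: [0.5036, 0.0376, -0.0136]
tool_rot: [[-0.991, 0.132, -0.0], [0.132, 0.991, -0.003], [-0.0, -0.003, -1.0]]
ft_force: [-0.0, -7.6, 0.6]
width: 0.0001
gripper_force: 3.7
```

Emit:
send_rows:
  increments:
    - [[0, 0, 0.0015, 0, 0, 0, 0], [0, 0, 0.0015, 0, 0, 0, 0]]

```text
time: 13.58
position: [0.5039, 0.0408, -0.0136]
tool_rot: [[-0.991, 0.132, -0.0], [0.132, 0.991, -0.002], [-0.0, -0.002, -1.0]]
ft_force: [-0.9, -6.5, 0.4]
width: -0.0003
gripper_force: 2.9
```

Emit:
send_rows:
  increments:
    - [[0, 0, 0.0015, 0, 0, 0, 0], [0, 0, 0.0015, 0, 0, 0, 0]]

```text
time: 13.75
position: [0.5043, 0.0439, -0.0137]
tool_rot: [[-0.991, 0.132, -0.0], [0.132, 0.991, -0.002], [0.0, -0.002, -1.0]]
ft_force: [-0.6, -6.1, 1.0]
width: -0.0002
gripper_force: 2.9
```

Emit:
send_rows:
  increments:
    - [[0, 0, 0.0015, 0, 0, 0, 0], [0, 0, 0.0015, 0, 0, 0, 0], [0, 0, 0.001, 0, 0, 0, 0]]

```text
time: 14.0
position: [0.5048, 0.048, -0.0137]
tool_rot: [[-0.991, 0.133, -0.0], [0.133, 0.991, -0.002], [0.0, -0.002, -1.0]]
ft_force: [0.4, -4.6, 0.7]
width: 0.0002
gripper_force: 2.6
```

Emit:
send_rows:
  increments:
    - [[0, 0, 0.001, 0, 0, 0, 0], [0, 0, 0.001, 0, 0, 0, 0]]

```text
time: 14.17
position: [0.5051, 0.0502, -0.0137]
tool_rot: [[-0.991, 0.133, -0.0], [0.133, 0.991, -0.001], [0.0, -0.001, -1.0]]
ft_force: [-0.1, -4.2, 0.4]
width: -0.0002
gripper_force: 2.1
```

Emit:
send_rows:
  increments:
    - [[0, 0, 0.001, 0, 0, 0, 0], [0, 0, 0.001, 0, 0, 0, 0]]

```text
time: 14.33
position: [0.5053, 0.0529, -0.0137]
tool_rot: [[-0.991, 0.133, -0.0], [0.133, 0.991, 0.0], [0.0, 0.0, -1.0]]
ft_force: [-0.9, -1.5, -0.1]
width: 0.0
gripper_force: 1.3
```

Emit:
send_rows:
  increments:
    - [[0, 0, 0.001, 0, 0, 0, 0], [0, 0, 0, 0, 0, 0, 0]]

```text
time: 14.5
position: [0.5055, 0.0544, -0.0137]
tool_rot: [[-0.991, 0.133, 0.0], [0.133, 0.991, 0.001], [0.0, 0.001, -1.0]]
ft_force: [-0.2, -0.5, -0.5]
width: -0.0
gripper_force: 0.2
```

Dropped into the groove. I'm creeping on until it seats.

Emit:
send_rows:
  increments:
    - [[0, 0, 0.001, 0, 0, 0, 0], [0, 0, 0.001, 0, 0, 0, 0], [0, 0, 0, 0, 0, 0, 0]]

```text
time: 14.75
position: [0.5055, 0.0552, -0.0137]
tool_rot: [[-0.991, 0.132, -0.001], [0.132, 0.991, -0.002], [0.001, -0.002, -1.0]]
ft_force: [-0.7, -5.0, 1.4]
width: 0.0001
gripper_force: 2.5
```

```bash
cat >> h.py <<'E'
def gap(n='top'):
    p,d=save(n); c=camera_params(n); f=200/np.tan(np.radians(c['vertical_fov'])/2)
    v,u=np.mgrid[0:400,0:640]; X=(np.stack([(u-c['cx'])/f*d,(v-c['cy'])/f*d,d],-1)-np.array(c['t']))@np.array(c['R'])
    a=np.radians(82.45);x=np.array([np.cos(a),np.sin(a)]);y=np.array([-x[1],x[0]])
    B=(X[...,:2]-[.5789,.1720])@np.stack([x,y],1); z=X[...,2]
    for nm,s in(('fitted',-1),('loose',1)):
        m=(abs(z-.037)<.006)&(abs(B[...,1]-.058*s)<.05)&(B[...,0]<-.095)&(B[...,0]>-.135)
        b=B[m]; print(n,nm,m.sum(),'x',np.percentile(b[:,0],[3,50,97]).round(4),'y',np.percentile(b[:,1],[1,99]).round(4)) if m.sum()>5 else print(n,nm,m.sum())
E
python3 -c "
from h import *
go(.5056,.0613,-.0135,82.45); gap('scene'); gap('top')"
```

```text
t 14.75 pos [ 0.5055  0.0552 -0.0137] yaw 82.42 zax [-8.0e-04 -1.6e-03 -1.0e+00] F [-0.7 -5.   1.4] w 0.0001 g 2.5
shift before turn [ 0.0007  0.0061 -0.0002] turn -0.0005
shift after turn -0.0007 0.0061 -0.0002
scene fitted 103 x [-0.113  -0.1078 -0.1031] y [-0.0972 -0.0173]
scene loose 90 x [-0.1326 -0.1101 -0.1034] y [0.0183 0.0741]
top fitted 129 x [-0.1121 -0.1057 -0.0994] y [-0.1052 -0.05  ]
top loose 0
```

Emit:
send_rows:
  increments:
    - [[0, 0, 0.001, 0, 0, 0, 0], [0, 0, 0, 0, 0, 0, 0]]

```text
time: 15.02
position: [0.5055, 0.0552, -0.0137]
tool_rot: [[-0.991, 0.131, -0.001], [0.131, 0.991, -0.003], [0.001, -0.003, -1.0]]
ft_force: [-2.3, -9.2, 1.8]
width: -0.0
gripper_force: 4.7
```

Hard stop: 9 N with no motion. I'm backing off, lifting and moving the arm away to check.

Emit:
send_rows:
  increments:
    - [[0, 0, -0.004, 0, 0, 0, 0], [0, 0, -0.015, 0, 0, 0, 0], [0, 0, -0.02, 0, 0, 0, 0], [0, 0, 0, -0.04, 0, 0, 0], [0, 0, 0, -0.04, 0, 0, 0], [0, 0, 0, -0.04, 0, 0, 0], [0, 0, -0.04, 0, 0, 0, 0], [0, 0, -0.04, 0, 0, 0, 0], [0, 0, -0.04, 0, 0, 0, 0], [0, 0, -0.04, 0, 0, 0, 0], [0, 0, -0.04, 0, 0, 0, 0], [0, 0, -0.04, 0, 0, 0, 0], [0, 0, 0, 0, 0, 0, 0], [0, 0, 0, 0, 0, 0, 0]]

```text
time: 16.18
position: [0.4688, -0.2211, 0.1063]
tool_rot: [[-0.991, 0.137, 0.001], [0.137, 0.991, 0.001], [-0.001, 0.001, -1.0]]
ft_force: [0.2, 0.4, 0.1]
width: 0.0001
gripper_force: 0.0
```

```bash
python3 -c "
from h import *
go(.5,-.2,.1,82.45); gap('scene'); gap('top')"
```

```text
t 16.18 pos [ 0.4688 -0.2211  0.1063] yaw 82.11 zax [ 0.0011  0.0011 -1.    ] F [0.2 0.4 0.1] w 0.0001 g 0.0
shift before turn [-0.028   0.0252  0.0064] turn -0.0059
shift after turn 0.0282 0.025 0.0063
scene fitted 104 x [-0.1132 -0.1079 -0.103 ] y [-0.0966 -0.0178]
scene loose 81 x [-0.1126 -0.1075 -0.1028] y [0.0173 0.101 ]
top fitted 236 x [-0.1122 -0.1056 -0.0991] y [-0.1036 -0.0133]
top loose 252 x [-0.1115 -0.1053 -0.0987] y [0.0143 0.1031]
```

Both cameras show the loose grip as flush as the fitted one, and the base hasn't moved.

```bash
python3 -c "
from h import *
print(sign_off())"
```

```text
the job is handed in; nothing more can be done
None
```

The loose slider is pushed home in the empty slot (slot_b) past the catch click, its grip level with the fitted slider's to within about 1 mm, with no sign of base movement; the job is handed in at about 16 s, and no verdict came back.

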